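# Seat the film carrier in the copying stage

## Task

In this darkroom, take the smaller film carrier (the one with the small rectangular window), lay it flat on the near end of the copying stage's deck and slide it gently away under the bridge bar until you feel it drop fully into the shallow pocket, lying flat there. Then swing the catch fully across it and let go of everything. Do not force anything, and leave the other carrier and everything else on the bench where they are.

Things in the scene. Friction and masses are not known exactly. Their poses are not given: they have to be found in the camera images.
- stage: Copying stage: fixed black housing 340 x 170 mm (x by y), origin under its centre at bench height, x along the slide, away from the robot, z up. On it a flat aluminium deck, 104 mm wide, top face 50 mm above the origin, nominally from x = -145 to 149 mm. All x, y and heights of the stage's points are meant in this frame.
- pocket_nominal (a point): Fixed mark of the stage at x = 57, y = 0, height 50 mm: nominal centre of the pocket, 114 mm long (x), 88 mm wide, 6 mm deep, sunk in the deck. The deck is adjustable lengthways: the true pocket was left anywhere up to 18 mm nearer or farther in x, and this is not measured. Only the carrier's drop or the push force tells.
- guides (a point): Point of the stage at x = -25, y = 0, height 54 mm, between the near ends of two fixed straight guides: strips 4 mm above the deck, 87 mm apart, running on to the far end. From here towards the robot they flare open, to about 114 mm apart at x = -73 mm; nearer still the deck is clear.
- bridge (a point): Middle of the underside of the fixed steel bridge bar, at x = 96, y = 0, height 66 mm. The bar is 14 mm wide (x), 140 mm long (y), 7 mm thick, on posts at both ends, and crosses over the pocket, so the carrier can get in only by sliding beneath.
- carrier_mid (a point): Smaller film carrier, loose aluminium plate 110 x 84 x 8 mm, 0.2 to 0.35 kg, window 36 x 24 mm; point: plate's centre, half-way up; x along the 110 mm, z up. Black grip tab 12 (x) x 36 (y) mm at x = -45 mm rises 30 mm above the plate; it goes in tab end last, nearest the robot. Sliding takes 0.5 to 4 N; it may tip nose down before the tail drops. Height on the deck 54 mm, seated 48 mm.
- large_carrier_mid (a point): The other, larger film carrier (130 x 100 x 8 mm, 60 mm square window, same kind of tab centred at x = -55 mm), which does not fit; centre of its plate. Leave alone.
- catch (a joint): Swing catch's angle in rad: 0 = lying back along the guide, towards -x of the stage; 1.57 = fully across the carrier, pointing to the stage's +y, at its stop; clockwise from above as it grows. Held by friction (about 1 N at the pin), stays where left. It passes 5 mm above the deck: it clears a seated carrier but not one standing on the deck.
- catch_pin (a point): Axis of the catch's upright round pin, 10 mm diameter, from 61 to 109 mm above the stage's origin; this point at 97 mm. It turns at 42 mm radius about the vertical pivot at x = 67, y = -68 mm of the stage. The catch's flat arm is 12 mm wide, reaches 50 mm from the pivot, 55 to 61 mm above the stage's origin.
- loupe_mid (a point): Black magnifier on the bench, 46 mm diameter and 46 mm tall; its centre. Bystander.
- film_can0_center (a point): Grey film can, 32 mm diameter, 50 mm tall; its centre. Bystander.
- film_can1_center (a point): Another such grey film can; its centre. Bystander.
- brush_grip (a point): Dusting brush lying on the bench, at its handle. Bystander.
Mind the look-alikes: they are no part of the job. What is shaped like the part that bears carrier_mid but green, pink or purple is not meant.

How it is judged:
On the way:
1. the carrier has slid and dropped into the pocket, flat, with the catch still open (z of carrier_mid in the frame of stage between 0.045 and 0.05 m and x of carrier_mid in the frame of stage between 0.034 and 0.08 m and y of carrier_mid in the frame of stage between -0.006 and 0.006 m and angle between carrier_mid's own z axis and vertical below 0.03 rad and value of joint catch below 0.4 rad), for 0.2 s.
At the end, for the whole second after the job is handed in: The smaller carrier lies flat (within 0.03 rad) in the pocket, its plate's centre less than 50 mm above the stage's origin (48 mm when fully down) and between the guides, at rest; the catch is swung at least 1.4 rad across it; everything is let go (z of carrier_mid in the frame of stage between 0.045 and 0.05 m and x of carrier_mid in the frame of stage between 0.034 and 0.08 m and y of carrier_mid in the frame of stage between -0.006 and 0.006 m and angle between carrier_mid's own z axis and vertical below 0.03 rad and value of joint catch above 1.4 rad and linear speed of carrier below 0.01 m/s); the robot touches nothing.
It fails at once if the carrier is pressed, rammed or dropped on the stage with more than 40 N (contact force between carrier and stage above 40 N).
It fails at once if the robot presses on the stage or its catch with more than 30 N (contact force between the arm and stage above 30 N).
It fails at once if the other carrier or a bystander is moved by more than 20 mm (distance of any of large_carrier_mid, loupe_mid, film_can0_center, film_can1_center, brush_grip from where it was at the start of the episode above 0.02 m).
It also fails if it takes over 64 s, if anything falls off the work surface, if the arm or the gripper's body presses on something with over 40 N, if the wrist force passes 120 N, or if a joint passes its speed limit or range.

## Robot

A 7-joint arm with a two-finger parallel gripper is mounted at the origin on the work surface. World frame = base frame: x ahead of the robot, y to its left, z up, the work surface at z = 0. Lengths are in m, angles in rad, forces in N, time in s.
With the tool pointing down it reaches from about 0.4 to 0.85 m from the base axis. Payload 10.4 kg.
Tool frame: the origin (TCP) lies midway between the tips of the shut fingers; the grasp point (between the pads) lies 19 mm behind it; z points along the fingers, x is the direction in which the jaws open and shut, and the axes are right-handed (so a half turn about z gives the same grasp; the last joint's range is limited). The gripper opens to 85 mm and grips with 20 to 120 N. Pads are 22 mm wide; open, the fingers measure 114 mm over their backs; the gripper's body (76 mm by 85 mm) begins 54 mm behind the grasp point. The pads swing forward as they close: fully open they stand 13 mm farther back than shut.
Start: joints at [-1.354, 0.332, -0.065, 1.46, 0.022, 1.35, -0.088], TCP at [0.148, 0.607, 0.231] pointing down, gripper open.
Joint ranges: [-2.6, 2.6], [-0.5, 2.12], [-1.47, 1.34], [0.16, 2.42], [-1.27, 4.41], [0.06, 2.06], [-2.6, 2.6]. Speed limits (rad/s): [2.22, 2.22, 2.79, 2.79, 3.14, 3.14, 3.14].

## Interface

Orientations are given as a unit quaternion [x, y, z, w].
In Python, from workcell import monitor, eyes, ticket, models gives the robot as it stands.
- The arm moves only by the tool servo_tool, never from a script. Its argument "motion" is a list of rows, each a list of 7 numbers: the opening, from 0 (shut) to 1 (fully open), then the shift along the tool's x, y, z in m, then the turn, a rotation vector about the tool's x, y, z in degrees. In form: [[fingers, tx, ty, tz, rx, ry, rz], ...]. A call has 1 to 20 rows; each row is the pose to reach, as a shift and turn from the pose commanded when the call began, along the tool's axes at that moment; what a row does not reach only later rows make up. A row lasts 1/8 s, in which the tool goes at most 62.5 mm and 10.7 degrees, less where a joint would pass 70% of its speed; a pose out of reach is approached as far as the arm can. A call with a gripper value outside its range is refused whole. The fingers move at their own pace and stop on an object; "grip_force" is the grip in N (left out, the last holds). Time passes only in rows, so rows that repeat a pose let the fingers close. It gives the time, the measured TCP pose, the force and the opening at its end, in the units of the state.
- monitor.get_obs(): the state, without advancing time (a new reading comes with each control period).
- eyes.camera(name): name is "scene" or "top"; returns (picture, depth): 420x560x3 uint8, blue, green, red; 420x560 float32, m along the optical axis (not along the pixel's ray), 0 where there is no reading.
- eyes.camera_info(name): a dict with "intrinsics" (3x3 intrinsics, pixels), "extrinsics" (4x4, takes a point from world to camera coordinates). Camera axes: x right, y down, z forward; pixel columns grow to the right and rows downward; lengths in m; the calibration is good to about 2 mm. A picture is of the moment at which its call begins. camera_info takes no time and is no camera call.
- ticket.hand_in(): hands the job in, once; it reports no verdict.
Trained networks look in the newest picture that a camera, given by its name, has taken for a name from the list of things; names that differ only in an ending like _2 or _b are one class to them, and where a whole thing is asked for, a point or a joint stands for the part that bears it (a point fixed in the world has none). Each returns a list of dicts, best first, with "confidence" (0 to 1); they miss things now and then, are a little off and sometimes report something else, mostly with a low value. They report only what shows in the picture. A call takes as long as a camera call. They do not tell look-alikes from the thing itself.
- models.boxes_of(camera, thing): "point" ([x, y, z] in m, in the coordinates of the camera as it stood for that picture, good to about 4 mm: the middle of the surface that is visible of it).
The state is a dict: "clock": time; "joint_pos": joint angles; "joint_velocities": joint speeds; "tau": joint torques, N m; "position": TCP position; "ee_rot": TCP orientation; "ft_force": force on the tool from outside, world axes, zero at the start; "torque": the same for the moment, N m; "grip_width": opening from 0.0 (shut) to 1.0 (fully open).
Only numpy, scipy, OpenCV 4.12 (cv2) and the standard library are available. Lean on these libraries where they do the work, as an engineer would, in place of code of your own. Each camera call takes 0.05 s, during which the arm holds its last target. There are 200 camera calls.

## Working session

There is one attempt and no reset: what is moved stays moved. The work goes in short steps, Python scripts to look and compute and a tool call to move; the robot and the scene stay as the last step left them, time stands still between calls to the robot, and variables do not carry over. Pictures are saved under pics/ and viewed, about 8 in all and at most 12, crops included, and the job is handed in when it is done.

Besides the shell and the picture viewer there is one more tool, called after "Call:" by a JSON object that holds its "fn" and its "kwargs". servo_tool: Moves the arm, as the interface text tells. Its arguments: {"type":"object","properties":{"motion":{"type":"array"},"grip_force":{"type":"number"}},"required":["motion"]}

```bash
ls; mkdir -p pics; cat > h.py <<'E'
import numpy as np, cv2
from workcell import monitor, eyes, ticket, models
def info(c):
    i=eyes.camera_info(c); return np.array(i["intrinsics"]),np.array(i["extrinsics"])
def c2w(c,p):
    K,E=info(c); return (np.linalg.inv(E)@np.r_[p,1])[:3]
def w2p(c,p):
    K,E=info(c); q=K@(E@np.r_[p,1])[:3]; return q[:2]/q[2]
def px2w_z(c,u,v,z):
    K,E=info(c); Ei=np.linalg.inv(E); d=Ei[:3,:3]@np.linalg.inv(K)@[u,v,1]; o=Ei[:3,3]
    return o+d*(z-o[2])/d[2]
E
python3 - <<'E'
from h import *
print(monitor.get_obs())
for c in ("top","scene"):
    im,d=eyes.camera(c); cv2.imwrite(f"pics/{c}0.png",im); np.save(f"{c}0.npy",d)
    print(c,info(c))
    for t in ["stage","carrier_mid","large_carrier_mid","catch","catch_pin","bridge","loupe_mid","film_can0_center","brush_grip"]:
        for r in models.boxes_of(c,t)[:4]:
            p=c2w(c,r["point"]); print(t,round(r["confidence"],2),p.round(3),w2p(c,p).round())
E
```

```text
pics
{'clock': 0.0, 'joint_pos': array([-1.35362795,  0.33286904, -0.06469965,  1.46095438,  0.02158817,
        1.34987819, -0.08849826]), 'joint_velocities': array([-0.00011964, -0.00152078, -0.00054019, -0.00035191,  0.00011428,
        0.00060308,  0.00059087]), 'tau': array([-5.40844468e-06, -6.25468898e+01,  4.89583611e-02, -3.91598010e+01,
        1.62227161e-02,  1.01906681e-02,  2.57187236e-05]), 'position': array([0.14833596, 0.60675632, 0.23051145]), 'ee_rot': array([ 7.86593136e-01,  6.17471245e-01, -5.39043421e-04,  4.57468805e-04]), 'ft_force': array([-1.63342541,  0.65966005,  0.32610915]), 'torque': array([-0.033384  , -0.00113633, -0.00055914]), 'grip_width': 1.0003627527246095}
top (array([[518.28860745,   0.        , 283.51074592],
       [  0.        , 518.28860745, 212.33649944],
       [  0.        ,   0.        ,   1.        ]]), array([[ 6.39210181e-04, -9.99999708e-01, -4.18256505e-04,
         2.25243360e-02],
       [-9.82581249e-01, -5.50350370e-04, -1.85832683e-01,
         5.98982058e-01],
       [ 1.85832399e-01,  5.29757142e-04, -9.82581314e-01,
      
[... 1159 characters left out ...]
56 [ 0.598 -0.186  0.058] [226. 194.]
carrier_mid 0.95 [0.636 0.265 0.008] [342. 301.]
carrier_mid 0.92 [0.654 0.103 0.01 ] [290. 270.]
carrier_mid 0.83 [0.812 0.194 0.008] [279. 333.]
carrier_mid 0.83 [0.49  0.084 0.006] [321. 229.]
large_carrier_mid 0.72 [0.451 0.261 0.011] [380. 253.]
large_carrier_mid 0.7 [0.549 0.412 0.047] [411. 304.]
large_carrier_mid 0.66 [ 0.598 -0.186  0.056] [226. 194.]
large_carrier_mid 0.37 [ 0.624 -0.252  0.064] [204. 187.]
bridge 0.77 [ 0.597 -0.184  0.05 ] [227. 195.]
bridge 0.3 [0.398 0.441 0.042] [450. 271.]
loupe_mid 0.63 [0.553 0.409 0.046] [409. 305.]
film_can0_center 0.49 [0.667 0.404 0.044] [383. 337.]
brush_grip 0.83 [ 0.572 -0.415  0.021] [181. 160.]
```

```bash
python3 - <<'E'
import cv2
im=cv2.imread("pics/top0.png")[110:330,130:440]
cv2.imwrite("pics/top0b.png",cv2.resize(im,None,fx=2.58,fy=2.58,interpolation=cv2.INTER_CUBIC))
E
```

```text
(no output)
```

View pics/top0b.png

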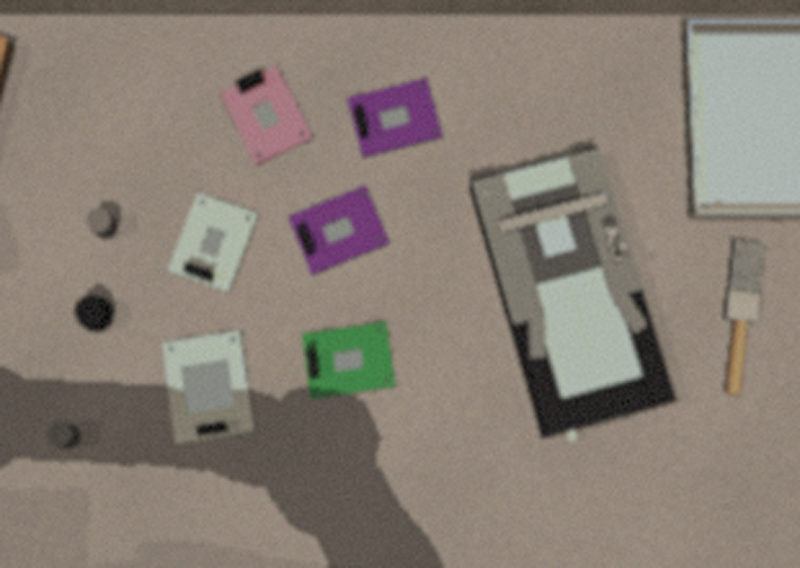

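View pics/scene0.png

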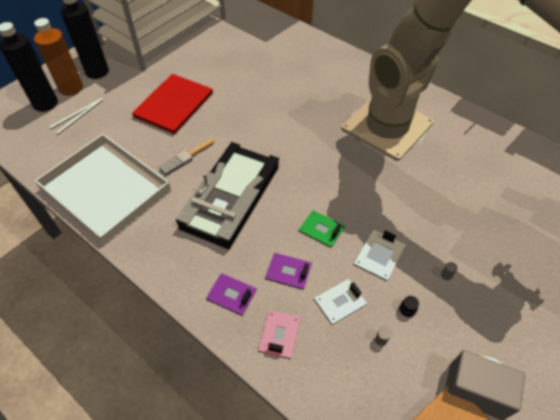

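Candidates in the top view, same shape: pink (232,155), purple (282,157), purple (262,198), green (264,249). The silver one at (212,204) has a small window and is the target. The silver one at (210,260) has the large square window, so it's the other carrier. I'll confirm that in a crop and measure poses.

```bash
cat >> h.py <<'E'
def cloud(c,d):
    K,E=info(c); v,u=np.mgrid[:d.shape[0],:d.shape[1]]
    P=np.stack([(u-K[0,2])/K[0,0]*d,(v-K[1,2])/K[1,1]*d,d],-1)
    Ei=np.linalg.inv(E); return P@Ei[:3,:3].T+Ei[:3,3]
def rect(pts):
    r=cv2.minAreaRect((pts[:,:2]*1000).astype(np.float32)); return r, cv2.boxPoints(r).round(1).tolist()
E
python3 - <<'E'
from h import *
im=cv2.imread("pics/scene0.png")
cv2.imwrite("pics/crop1.png",cv2.resize(im[210:350,270:430],None,fx=3.5,fy=3.5,interpolation=cv2.INTER_CUBIC))
cv2.imwrite("pics/crop2.png",cv2.resize(cv2.imread("pics/top0.png")[160:285,305:400],None,fx=4.5,fy=4.5,interpolation=cv2.INTER_CUBIC))
for c in("top","scene"):
    im=cv2.imread(f"pics/{c}0.png"); d=np.load(f"{c}0.npy"); W=cloud(c,d); X,Y,Z=W[...,0],W[...,1],W[...,2]
    print(c,"table z",np.median(Z[(abs(X-.6)<.05)&(Y>-.02)&(Y<.03)]))
    m=(Z>0.03)&(Z<.13)&(X>.4)&(X<.8)&(Y<-.05)&(Y>-.36)&(d>0)
    n,l,s,_=cv2.connectedComponentsWithStats(m.astype(np.uint8)); m=l==1+s[1:,4].argmax()
    P=W[m]; print("stage",m.sum(),rect(P)); print(np.histogram(P[:,2],np.arange(.03,.13,.005)))
    hsv=cv2.cvtColor(im,cv2.COLOR_BGR2HSV)
    m=(hsv[...,1]<50)&(hsv[...,2]>150)&(abs(X-.635)<.08)&(abs(Y-.261)<.08)
    P=W[m];print("carrier light",m.sum(),np.median(P[:,2]),rect(P))
    m=(Z>.022)&(abs(X-.635)<.08)&(abs(Y-.261)<.08)
    P=W[m];print("tab hi",m.sum(),P.mean(0).round(4),P[:,2].max(),rect(P) if m.sum()>3 else 0)
    m=(hsv[...,2]<70)&(abs(X-.635)<.08)&(abs(Y-.261)<.08)
    print("dark",W[m].mean(0).round(4),m.sum())
E
```

```text
top table z -6.260509504452116e-05
stage 5416 (((570.3640747070312, -197.3500213623047), (344.75775146484375, 172.6071014404297), 15.269524574279785), [[381.29998779296875, -159.5], [426.79998779296875, -326.0], [759.4000244140625, -235.1999969482422], [713.9000244140625, -68.69999694824219]])
(array([  74,  339,  822, 1485, 1615,  746,  116,   63,   81,   54,    9,
          1,    0,    1,    3,    4,    2,    1,    0]), array([0.03 , 0.035, 0.04 , 0.045, 0.05 , 0.055, 0.06 , 0.065, 0.07 ,
       0.075, 0.08 , 0.085, 0.09 , 0.095, 0.1  , 0.105, 0.11 , 0.115,
       0.12 , 0.125]))
carrier light 982 0.005697967994864661 (((634.4599609375, 260.4544982910156), (159.431640625, 157.5474395751953), 0.5676793456077576), [[554.0, 338.3999938964844], [555.5, 180.89999389648438], [715.0, 182.5], [713.4000244140625, 340.0]])
tab hi 48 [0.5979 0.2744 0.0356] 0.04455605172168453 (((635.5967407226562, 267.9176330566406), (58.9888916015625, 93.37932586669922), 61.41624069213867), [[580.5, 264.3999938964844], [662.5, 219.6999969482422], [690.7000122070312, 271.5], [608.7000122070312, 316.2000122070
[... 564 characters left out ...]
0.09 , 0.095, 0.1  , 0.105, 0.11 , 0.115,
       0.12 , 0.125]))
carrier light 1256 0.007594268208077848 (((633.6386108398438, 258.4071960449219), (94.82649230957031, 118.88850402832031), 71.65596771240234), [[562.2999877929688, 232.10000610351562], [675.0999755859375, 194.6999969482422], [705.0, 284.70001220703125], [592.0999755859375, 322.1000061035156]])
tab hi 95 [0.5978 0.2763 0.0342] 0.042475696779688654 (((595.977783203125, 275.70001220703125), (36.42570495605469, 14.433876991271973), 73.58992767333984), [[583.9000244140625, 260.29998779296875], [597.7999877929688, 256.20001220703125], [608.0, 291.1000061035156], [594.2000122070312, 295.20001220703125]])
dark [0.6002 0.276  0.0304] 77
```

View pics/crop1.png

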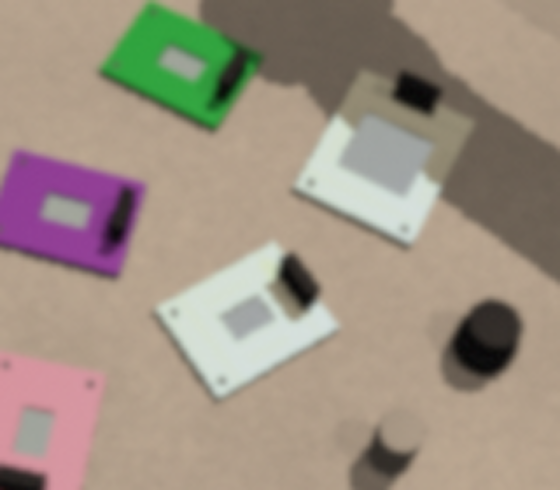

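View pics/crop2.png

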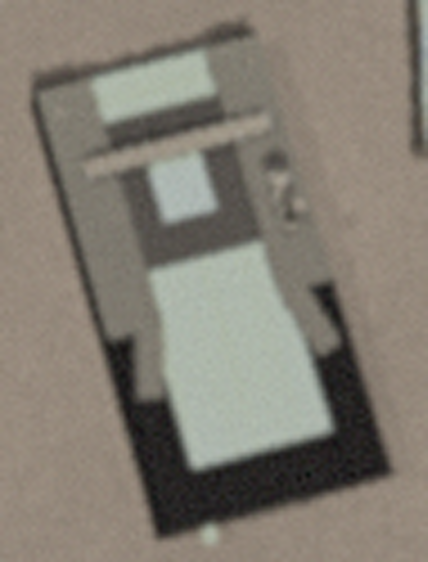

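Crop 1: the target is silver with a small window at (245,320), and its tab is at (297,282). The big-window one at (385,150) stays where it is. Next I'll refine the carrier and stage poses by projecting onto known-height planes.

```bash
python3 - <<'E'
from h import *
S=np.array([.570,-.198]);a=np.radians(15.3);R=np.array([[np.cos(a),-np.sin(a)],[np.sin(a),np.cos(a)]])
for c in("top","scene"):
    im=cv2.imread(f"pics/{c}0.png"); hsv=cv2.cvtColor(im,cv2.COLOR_BGR2HSV)
    H,S_,V=cv2.split(hsv)
    u0,v0=w2p(c,[.635,.261,.008])
    lab=cv2.cvtColor(im,cv2.COLOR_BGR2LAB).astype(int)
    # light greenish plate vs. brownish bench: b channel
    vv,uu=np.mgrid[:420,:560]; near=np.hypot(uu-u0,vv-v0)<45
    m=((V>175)&near).astype(np.uint8)
    n,l,s,_=cv2.connectedComponentsWithStats(m); m=l==1+s[1:,4].argmax()
    v,u=np.nonzero(m); P=np.array([px2w_z(c,x,y,.008) for x,y in zip(u,v)])
    print(c,m.sum(),rect(P))
    m=(V<60)&(np.hypot(uu-w2p(c,[.597,.275,.03])[0],vv-w2p(c,[.597,.275,.03])[1])<20)
    v,u=np.nonzero(m); P=np.array([px2w_z(c,x,y,.034) for x,y in zip(u,v)]); print("tab",P.mean(0),rect(P))
    # deck near part
    u0,v0=w2p(c,[*(S+R@[-90,0]*0+R@[-.09,0]),.05])
    m=((V>160)&(np.hypot(uu-u0,vv-v0)<60)).astype(np.uint8)
    n,l,s,_=cv2.connectedComponentsWithStats(m); k=l[int(v0),int(u0)]; m=l==k
    v,u=np.nonzero(m); P=np.array([px2w_z(c,x,y,.05)[:2] for x,y in zip(u,v)]); L=(P-S)@R
    print("deck",m.sum(),rect(P),"local min/max",L.min(0),L.max(0))
    n=L[:,0]<L[:,0].min()+.06; print("near deck y",L[n,1].min(),L[n,1].max())
    # overlay
    o=cv2.resize(im,None,fx=4,fy=4,interpolation=cv2.INTER_CUBIC)
    def poly(ps,col):
        q=np.array([w2p(c,[*(S+R@np.array(p[:2])/1000),p[2]/1000]) for p in ps])*4+2
        cv2.polylines(o,[q.astype(int)],False,col,1)
    poly([(-170,-85,0),(-170,85,0)],(0,0,255))
    poly([(89,-70,73),(89,70,73),(103,70,73),(103,-70,73),(89,-70,73)],(0,0,255))
    poly([(-145,-52,50),(-145,52,50),(149,52,50),(149,-52,50),(-145,-52,50)],(255,0,0))
    poly([(-73,-57,54),(-25,-43.5,54),(149,-43.5,54)],(0,255,0)); poly([(-73,57,54),(-25,43.5,54),(149,43.5,54)],(0,255,0))
    poly([(67,-68,61),(17,-68,61)],(255,0,255)); poly([(25,-68,61),(25,-68,109)],(0,255,255))
    u,v=(w2p(c,[*S,.05])*4).astype(int); cv2.imwrite(f"pics/ov_{c}.png",o[max(0,v-270):v+270,max(0,u-200):u+200])
a=cv2.imread("pics/ov_top.png");b=cv2.imread("pics/ov_scene.png");cv2.imwrite("pics/ov.png",np.hstack([a,b]))
E
```

```text
top 449 (((638.7874755859375, 262.67742919921875), (78.9106674194336, 103.59656524658203), 70.70851135253906), [[576.9000244140625, 242.60000610351562], [674.5999755859375, 208.3000030517578], [700.7000122070312, 282.79998779296875], [602.9000244140625, 317.0]])
tab [0.59451721 0.27468343 0.034     ] (((594.9724731445312, 275.4540100097656), (32.74860763549805, 7.964986324310303), 68.1323471069336), [[585.2000122070312, 261.70001220703125], [592.5999755859375, 258.79998779296875], [604.7999877929688, 289.20001220703125], [597.4000244140625, 292.1000061035156]])
deck 1272 (((516.426025390625, -211.68954467773438), (141.71441650390625, 100.22394561767578), 15.424115180969238), [[434.79998779296875, -182.1999969482422], [461.3999938964844, -278.79998779296875], [598.0999755859375, -241.1999969482422], [571.4000244140625, -144.5]]) local min/max [-0.12622166 -0.04924076] [0.0156513  0.05090656]
near deck y -0.049240757567831056 0.05090656167365197Traceback (most recent call last):
  File "<stdin>", line 12, in <module>
  File "h.py", line 10, in px2w_z
    K,E=info(c); Ei=np.linalg.inv(E); d=Ei[:3,:3]@np.linalg.inv(K)@[u,v,1]; o=Ei[:3,3]
        ~~~~^^^
  File "h.py", line 4, in info
    i=eyes.camera_info(c); return np.array(i["intrinsics"]),np.array(i["extrinsics"])
ValueError: time passes only in moves, steps and waits
```

```bash
cat > /tmp/e.py <<'E'
import re
s=open('h.py').read()
s=s.replace('''def info(c):
    i=eyes.camera_info(c); return np.array(i["intrinsics"]),np.array(i["extrinsics"])''','''import os,pickle
_C=pickle.load(open("cam.pkl","rb")) if os.path.exists("cam.pkl") else {}
def info(c):
    if c not in _C:
        i=eyes.camera_info(c); _C[c]=(np.array(i["intrinsics"]),np.array(i["extrinsics"])); pickle.dump(_C,open("cam.pkl","wb"))
    return _C[c]''')
open('h.py','w').write(s)
E
python3 /tmp/e.py
python3 - <<'E'
from h import *
S=np.array([.570,-.198]);a=np.radians(15.3);R=np.array([[np.cos(a),-np.sin(a)],[np.sin(a),np.cos(a)]])
out=[]
for c in("top","scene"):
    im=cv2.imread(f"pics/{c}0.png"); V=cv2.cvtColor(im,cv2.COLOR_BGR2HSV)[...,2]
    vv,uu=np.mgrid[:420,:560]
    def sel(cond,p,r,z):
        u0,v0=w2p(c,p); m=(cond&(np.hypot(uu-u0,vv-v0)<r)).astype(np.uint8)
        n,l,s,_=cv2.connectedComponentsWithStats(m); v,u=np.nonzero(l==1+s[1:,4].argmax())
        return np.array([px2w_z(c,x,y,z) for x,y in zip(u,v)])
    if c=="scene":
        print(rect(sel(V>175,[.637,.261,.008],45,.008))); print("tab",rect(sel(V<60,[.597,.275,.03],20,.034)))
        P=sel(V>150,[*(S+R@[-.07,0]),.05],60,.05); print("deck",rect(P)); L=(P[:,:2]-S)@R; print(L.min(0),L.max(0))
    o=cv2.resize(im,None,fx=4,fy=4,interpolation=cv2.INTER_CUBIC)
    def poly(ps,col):
        q=np.array([w2p(c,[*(S+R@np.array(p[:2])/1000),p[2]/1000]) for p in ps])*4+2
        cv2.polylines(o,[q.astype(int)],False,col,1)
    poly([(-170,-85,0),(-170,85,0)],(0,0,255))
    poly([(89,-70,73),(89,70,73),(103,70,73),(103,-70,73),(89,-70,73)],(0,0,255))
    poly([(-128,-52,50),(-128,52,50),(166,52,50),(166,-52,50),(-128,-52,50)],(255,0,0))
    poly([(-73,-57,54),(-25,-43.5,54),(149,-43.5,54)],(0,255,0)); poly([(-73,57,54),(-25,43.5,54),(149,43.5,54)],(0,255,0))
    poly([(67,-68,61),(17,-68,61)],(255,0,255)); poly([(25,-68,61),(25,-68,109)],(0,255,255))
    u,v=(w2p(c,[*S,.05])*4).astype(int); out.append(o[v-270:v+270,u-200:u+200])
cv2.imwrite("pics/ov.png",np.hstack(out))
E
```

```text
(((630.3612060546875, 260.2156677246094), (260.9952697753906, 226.16676330566406), 9.693986892700195), [[482.70001220703125, 349.70001220703125], [520.7999877929688, 126.80000305175781], [778.0, 170.6999969482422], [740.0, 393.70001220703125]])
tab (((601.8838500976562, 276.0990905761719), (35.20511245727539, 15.480913162231445), 67.2542724609375), [[587.9000244140625, 262.8999938964844], [602.2000122070312, 256.8999938964844], [615.7999877929688, 289.29998779296875], [601.5999755859375, 295.29998779296875]])
deck (((471.6907653808594, -232.72982788085938), (412.7960205078125, 418.5748596191406), 6.233817100524902), [[243.8000030517578, -47.099998474121094], [289.20001220703125, -463.20001220703125], [699.5999755859375, -418.3999938964844], [654.0999755859375, -2.299999952316284]])
[-0.31865093 -0.211349  ] [0.12273355 0.19018345]
```

View pics/ov.png

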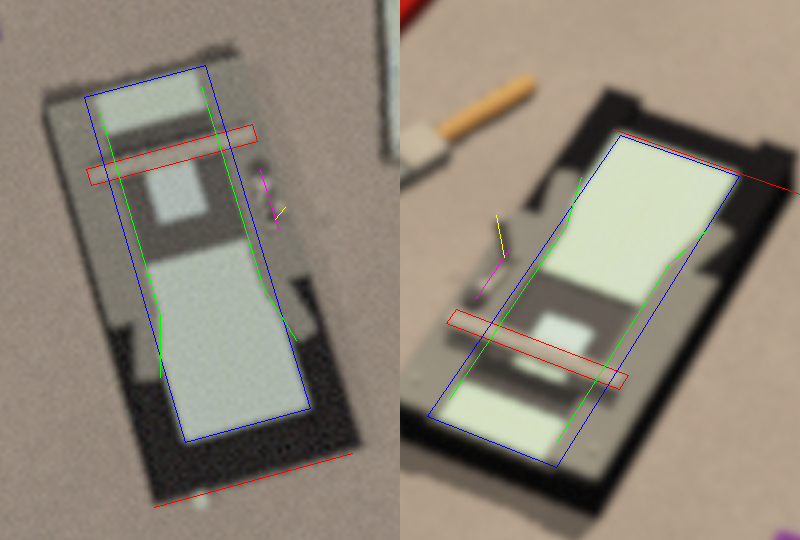

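The overlay matches the picture: stage at (0.570, -0.198), yaw 15.3°. The deck is shifted about +17 mm, so the pocket centre should be near x ≈ 74 mm. I'll confirm that by force.

```bash
cat >> h.py <<'E'
from scipy.spatial.transform import Rotation as Ro
S0=np.array([.570,-.198]);A0=np.radians(15.3)
def st(x,y): c,s=np.cos(A0),np.sin(A0); return S0+np.array([c*x-s*y,s*x+c*y])/1000
def row(x,y,z,phi,o=None,cmd=None):
    o=o or monitor.get_obs(); q=Ro.from_quat(o["ee_rot"]); p=o["position"]
    f=np.radians(phi); T=Ro.from_matrix(np.array([[np.cos(f),np.sin(f),0],[np.sin(f),-np.cos(f),0],[0,0,-1]]))
    return (q.inv().apply(np.array([x,y,z])-p)).round(4).tolist(), (q.inv()*T).as_rotvec(degrees=True).round(2).tolist()
def loc():
    o=monitor.get_obs(); c,s=np.cos(A0),np.sin(A0); d=(o["position"][:2]-S0)*1000
    R=np.array([[c,s],[-s,c]]); print("t",round(o["clock"],2),"stage xy",(R@d).round(1),"z",(o["position"][2]*1000).round(1),"F",(R@o["ft_force"][:2]).round(2),o["ft_force"][2].round(2),"g",round(o["grip_width"],3),"phi",np.degrees(np.arctan2(*Ro.from_quat(o["ee_rot"]).as_matrix()[1::-1,0])).round(2))
E
python3 -c "
from h import *
print(row(.597,.276,.15,-20.5),row(.597,.276,.017,-20.5))"
```

```text
([-0.2151, 0.5144, 0.0813], [-0.0, -0.0, 96.76]) ([-0.2151, 0.5144, 0.2143], [-0.0, -0.0, 96.76])
```

Call:
{"fn": "servo_tool", "kwargs": {"motion": [[1,-0.2151,0.5144,0.0813,0,0,96.76],[1,-0.2151,0.5144,0.0813,0,0,96.76],[1,-0.2151,0.5144,0.0813,0,0,96.76],[1,-0.2151,0.5144,0.0813,0,0,96.76],[1,-0.2151,0.5144,0.0813,0,0,96.76],[1,-0.2151,0.5144,0.0813,0,0,96.76],[1,-0.2151,0.5144,0.0813,0,0,96.76],[1,-0.2151,0.5144,0.0813,0,0,96.76],[1,-0.2151,0.5144,0.0813,0,0,96.76],[1,-0.2151,0.5144,0.0813,0,0,96.76],[1,-0.2151,0.5144,0.0813,0,0,96.76],[1,-0.2151,0.5144,0.0813,0,0,96.76]], "grip_force": 60}}

```text
clock: 2.5
position: [0.5961, 0.2777, 0.1502]
ee_rot: [0.984, -0.177, -0.0, -0.001]
ft_force: [-0.2, 0.3, -0.4]
grip_width: 1.003
```

```bash
python3 -c "
from h import *
o=monitor.get_obs();print(o);loc();print(row(.597,.276,.014,-20.5))
for c in ('scene','top'):
    im,d=eyes.camera(c); cv2.imwrite(f'pics/{c}1.png',im)
u,v=map(int,w2p('scene',[.62,.27,.05])); a=cv2.resize(cv2.imread('pics/scene1.png')[v-60:v+60,u-50:u+50],None,fx=4,fy=4)
u,v=map(int,w2p('top',[.62,.27,.05])); b=cv2.resize(cv2.imread('pics/top1.png')[v-60:v+60,u-50:u+50],None,fx=4,fy=4)
cv2.imwrite('pics/near.png',np.hstack([a,b]))
"
```

```text
{'clock': 2.5, 'joint_pos': array([-0.81597352,  0.47480092,  0.42346639,  1.48967039, -0.20261816,
        1.22019136, -0.71919055]), 'joint_velocities': array([-0.00569375, -0.00400267,  0.00217486,  0.00140142,  0.00166127,
       -0.00227626, -0.00030823]), 'tau': array([ 9.28248838e-01, -6.51097798e+01,  9.16848332e+00, -3.68587446e+01,
        6.07205881e-02, -7.35555397e-03,  2.66896735e-03]), 'position': array([0.59608747, 0.27772935, 0.15023485]), 'ee_rot': array([ 9.84298451e-01, -1.76511231e-01, -2.42103355e-04, -5.35669707e-04]), 'ft_force': array([-0.22969465,  0.34634543, -0.3825012 ]), 'torque': array([ 0.00778166,  0.02857578, -0.03823945]), 'grip_width': 1.0027366853491362}
t 2.5 stage xy [150.7 452. ] z 150.2 F [-0.13  0.39] -0.38 g 1.003 phi -20.33
([0.0015, 0.0014, 0.1362], [-0.06, 0.04, 0.17])
```

View pics/near.png

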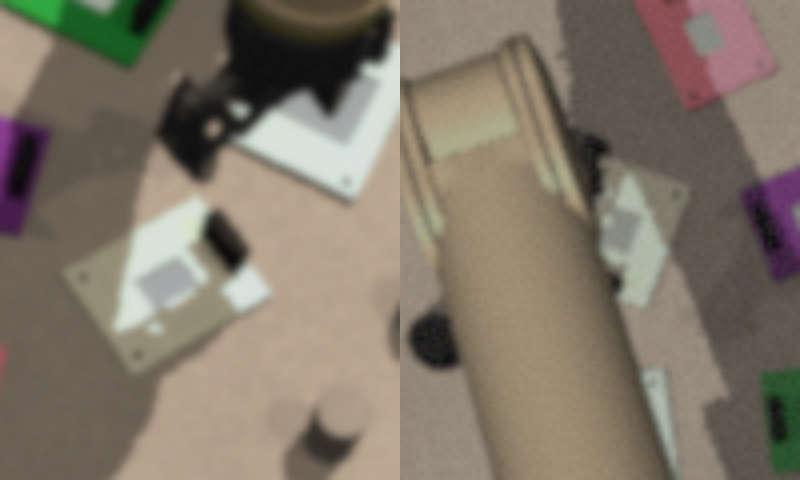

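Call:
{"fn": "servo_tool", "kwargs": {"motion": [[0.8,0.0015,0.0014,0.05,0,0,0],[0.8,0.0015,0.0014,0.1,0,0,0],[0.8,0.0015,0.0014,0.12,0,0,0],[0.8,0.0015,0.0014,0.1362,0,0,0],[0.8,0.0015,0.0014,0.1362,0,0,0],[0,0.0015,0.0014,0.1362,0,0,0],[0,0.0015,0.0014,0.1362,0,0,0],[0,0.0015,0.0014,0.1362,0,0,0],[0,0.0015,0.0014,0.1362,0,0,0],[0,0.0015,0.0014,0.1362,0,0,0],[0,0.0015,0.0014,0.1362,0,0,0]], "grip_force": 60}}

```text
clock: 3.98
position: [0.5984, 0.2746, 0.0147]
ee_rot: [0.984, -0.178, 0.0, -0.001]
ft_force: [-0.8, -0.2, 6.2]
grip_width: 0.127
```

```bash
python3 -c "
from h import *
loc();o=monitor.get_obs();print(o['ft_force'],o['torque'])"
```

```text
t 3.98 stage xy [152.1 448.4] z 14.7 F [-0.8  -0.03] 6.19 g 0.127 phi -20.49
[-0.76592306 -0.23702349  6.18649466] [0.09876526 0.29347809 0.02680599]
```

Call:
{"fn": "servo_tool", "kwargs": {"motion": [[0,0,0,-0.02,0,0,0],[0,0,0,-0.06,0,0,0],[0,0,0,-0.1,0,0,0],[0,0,0,-0.14,0,0,0],[0,0,0,-0.16,0,0,0],[0,0,0,-0.16,0,0,0]]}}

```text
clock: 4.72
position: [0.5984, 0.2743, 0.175]
ee_rot: [0.984, -0.178, 0.001, -0.001]
ft_force: [0.5, -0.0, -4.1]
grip_width: 0.128
```

```bash
python3 -c "
from h import *
loc();o=monitor.get_obs();print(o['ft_force'],o['torque']);print(st(-137,0),row(*st(-137,0),.16,15.3))"
```

```text
t 4.72 stage xy [152.  448.1] z 175.0 F [ 0.46 -0.13] -4.15 g 0.128 phi -20.5
[ 4.79674073e-01 -8.75554421e-04 -4.14923002e+00] [0.04312045 0.12402948 0.01271711]
[ 0.43785563 -0.23415061] ([0.0277, 0.5325, 0.0141], [-0.07, -0.09, -35.8])
```

Call:
{"fn": "servo_tool", "kwargs": {"motion": [[0,0.002,0.03,0.0141,0,0,-3],[0,0.004,0.07,0.0141,0,0,-6],[0,0.006,0.115,0.0141,0,0,-9],[0,0.009,0.16,0.0141,0,0,-12],[0,0.011,0.205,0.0141,0,0,-15],[0,0.013,0.25,0.0141,0,0,-18],[0,0.015,0.295,0.0141,0,0,-21],[0,0.018,0.34,0.0141,0,0,-24],[0,0.02,0.385,0.0141,0,0,-27],[0,0.022,0.43,0.0141,0,0,-30],[0,0.025,0.475,0.0141,0,0,-33],[0,0.0265,0.51,0.0141,0,0,-35],[0,0.0277,0.5325,0.0141,0,0,-35.8],[0,0.0277,0.5325,0.0141,0,0,-35.8],[0,0.0277,0.5325,0.0141,0,0,-35.8],[0,0.0277,0.5325,0.0141,0,0,-35.8]]}}

```text
clock: 6.72
position: [0.4376, -0.2332, 0.1592]
ee_rot: [0.991, 0.134, -0.0, -0.0]
ft_force: [0.3, -0.5, -3.2]
grip_width: 0.127
```

```bash
python3 - <<'E'
from h import *
loc();o=monitor.get_obs();print(o['torque'])
zp=o['position'][2]-.0147+.008
out=[]
for c in ('scene','top'):
    im,d=eyes.camera(c); cv2.imwrite(f'pics/{c}2.png',im); np.save(c+"2.npy",d)
    o4=cv2.resize(im,None,fx=4,fy=4,interpolation=cv2.INTER_CUBIC)
    q=np.array([w2p(c,[*st(-92+x,y),zp]) for x,y in((-55,-42),(-55,42),(55,42),(55,-42))])*4+2
    cv2.polylines(o4,[q.astype(int)],True,(0,0,255),1)
    u,v=q.mean(0).astype(int); out.append(o4[max(v-200,0):v+200,u-200:u+200])
cv2.imwrite('pics/held.png',np.hstack(out))
E
```

```text
t 6.72 stage xy [-137.    1.] z 159.2 F [ 0.14 -0.56] -3.17 g 0.127 phi 15.39
[-0.08477124  0.13192625 -0.02675343]
```

View pics/held.png

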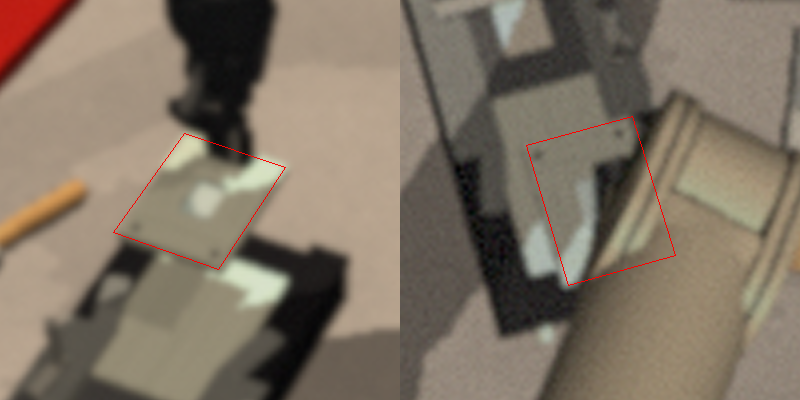

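The held plate matches the outline to about 2 mm. Lowering it onto the near end of the deck.

Call:
{"fn": "servo_tool", "kwargs": {"motion": [[0,0,0.001,0.04,0,0,0],[0,0,0.001,0.07,0,0,0],[0,0,0.001,0.084,0,0,0],[0,0,0.001,0.09,0,0,0],[0,0,0.001,0.092,0,0,0],[0,0,0.001,0.092,0,0,0]]}}

```text
clock: 7.58
position: [0.4382, -0.2354, 0.0684]
ee_rot: [0.991, 0.133, 0.001, 0.0]
ft_force: [-0.2, -0.6, -2.2]
grip_width: 0.127
```

```bash
python3 -c "
from h import *
loc()"
```

```text
t 7.58 stage xy [-137.    -1.3] z 68.4 F [-0.32 -0.53] -2.22 g 0.127 phi 15.3
```

Call:
{"fn": "servo_tool", "kwargs": {"motion": [[0,0,-0.001,0.001,0,0,0],[0,0,-0.001,0.002,0,0,0],[0,0,-0.001,0.003,0,0,0],[0,0,-0.001,0.0035,0,0,0],[0,0,-0.001,0.0035,0,0,0]]}}

```text
clock: 8.2
position: [0.4375, -0.2343, 0.0646]
ee_rot: [0.991, 0.133, 0.0, -0.0]
ft_force: [-3.6, 0.7, 5.2]
grip_width: 0.128
```

```bash
python3 -c "
from h import *
loc()"
```

```text
t 8.2 stage xy [-137.4   -0. ] z 64.6 F [-3.31  1.62] 5.15 g 0.128 phi 15.29
```

Call:
{"fn": "servo_tool", "kwargs": {"motion": [[0.5,0,0,0,0,0,0],[0.5,0,0,0,0,0,0],[0.5,0,0,0,0,0,0],[0.5,0,0,-0.03,0,0,0],[0.5,0,0,-0.05,0,0,0],[0,-0.015,0,-0.05,0,0,0],[0,-0.03,0,-0.05,0,0,0],[0,-0.03,0,-0.05,0,0,0],[0,-0.03,0,-0.03,0,0,0],[0,-0.03,0,0,0,0,0],[0,-0.03,0,0,0,0,0]]}}

```text
clock: 9.57
position: [0.4069, -0.2416, 0.0624]
ee_rot: [0.991, 0.133, -0.002, -0.001]
ft_force: [0.2, -0.1, 0.6]
grip_width: 0.003
```

```bash
python3 - <<'E'
from h import *
loc()
out=[]
for c in ('scene','top'):
    im,d=eyes.camera(c); cv2.imwrite(f'pics/{c}3.png',im)
    o4=cv2.resize(im,None,fx=4,fy=4,interpolation=cv2.INTER_CUBIC)
    q=np.array([w2p(c,[*st(-92+x,y),.058]) for x,y in((-55,-42),(-55,42),(55,42),(55,-42))])*4+2
    cv2.polylines(o4,[q.astype(int)],True,(0,0,255),1)
    u,v=q.mean(0).astype(int); out.append(o4[max(v-200,0):v+200,u-200:u+200])
cv2.imwrite('pics/laid.png',np.hstack(out))
E
```

```text
t 9.57 stage xy [-168.9    1. ] z 62.4 F [ 0.17 -0.13] 0.63 g 0.003 phi 15.29
```

View pics/laid.png

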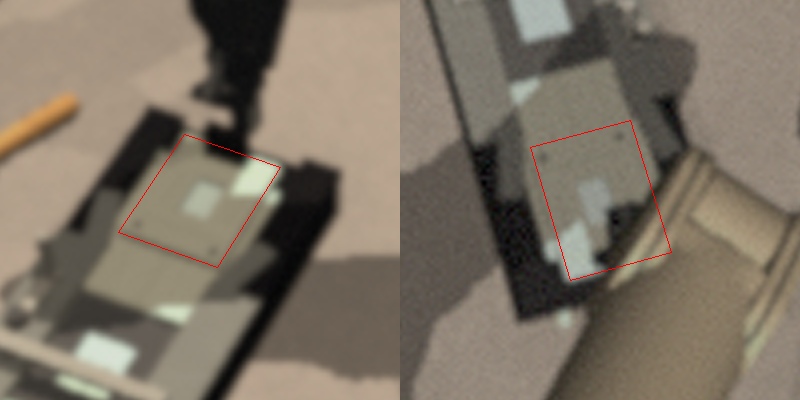

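The carrier is laid flat, with its nose aimed into the flare. Pushing from behind the tab with shut fingers.

Call:
{"fn": "servo_tool", "kwargs": {"motion": [[0,0.002,0,-0.003,0,0,0],[0,0.005,0,-0.003,0,0,0],[0,0.008,0,-0.003,0,0,0],[0,0.011,0,-0.003,0,0,0],[0,0.014,0,-0.003,0,0,0],[0,0.017,0,-0.003,0,0,0],[0,0.02,0,-0.003,0,0,0],[0,0.023,0,-0.003,0,0,0],[0,0.026,0,-0.003,0,0,0],[0,0.029,0,-0.003,0,0,0]]}}

```text
clock: 10.92
position: [0.4367, -0.2345, 0.0671]
ee_rot: [0.991, 0.133, 0.0, -0.0]
ft_force: [-1.9, -1.0, 1.0]
grip_width: -0.001
```

```bash
python3 -c "
from h import *
loc()"
```

```text
t 10.93 stage xy [-138.2   -0. ] z 67.1 F [-2.13 -0.43] 0.96 g -0.001 phi 15.3
```

Call:
{"fn": "servo_tool", "kwargs": {"motion": [[0,0.003,0,0,0,0,0],[0,0.006,0,0,0,0,0],[0,0.009,0,0,0,0,0],[0,0.012,0,0,0,0,0],[0,0.015,0,0,0,0,0],[0,0.018,0,0,0,0,0],[0,0.021,0,0,0,0,0],[0,0.024,0,0,0,0,0],[0,0.027,0,0,0,0,0],[0,0.03,0,0,0,0,0],[0,0.033,0,0,0,0,0],[0,0.036,0,0,0,0,0],[0,0.039,0,0,0,0,0],[0,0.042,0,0,0,0,0],[0,0.045,0,0,0,0,0],[0,0.048,0,0,0,0,0]]}}

```text
clock: 12.92
position: [0.4829, -0.2218, 0.0672]
ee_rot: [0.991, 0.133, 0.0, -0.0]
ft_force: [-2.1, -1.2, 1.2]
grip_width: 0.001
```

```bash
cat > look.py <<'E'
from h import *
import sys
loc(); c='scene'
im,d=eyes.camera(c); W=cloud(c,d)
V=cv2.cvtColor(im,cv2.COLOR_BGR2HSV)[...,2]
R=np.array([[np.cos(A0),-np.sin(A0)],[np.sin(A0),np.cos(A0)]])
u,v=(w2p(c,[*st(0,0),.058])*4).astype(int); n=sys.argv[1]
cv2.imwrite(f'pics/{n}.png',cv2.resize(im,None,fx=4,fy=4,interpolation=cv2.INTER_CUBIC)[v-250:v+250,u-250:u+250])
E
python3 look.py p1
```

```text
t 12.93 stage xy [-90.3  -0. ] z 67.2 F [-2.37 -0.63] 1.18 g 0.001 phi 15.3
```

View pics/p1.png

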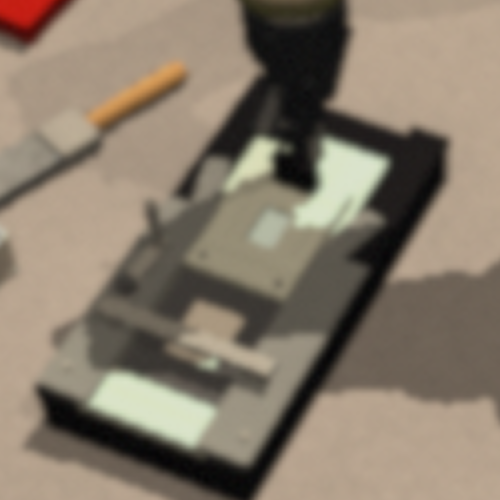

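The picture shows the carrier going in straight between the guides, nose at about (245,265) and tab against the fingers at (295,170). I'll keep pushing.

Call:
{"fn": "servo_tool", "kwargs": {"motion": [[0,0.003,0,0,0,0,0],[0,0.006,0,0,0,0,0],[0,0.009,0,0,0,0,0],[0,0.012,0,0,0,0,0],[0,0.015,0,0,0,0,0],[0,0.018,0,0,0,0,0],[0,0.021,0,0,0,0,0],[0,0.024,0,0,0,0,0],[0,0.027,0,0,0,0,0],[0,0.03,0,0,0,0,0],[0,0.033,0,0,0,0,0],[0,0.036,0,0,0,0,0],[0,0.039,0,0,0,0,0],[0,0.042,0,0,0,0,0]]}}

```text
clock: 14.72
position: [0.5233, -0.2111, 0.0673]
ee_rot: [0.991, 0.133, -0.0, 0.0]
ft_force: [-3.9, -2.6, 2.9]
grip_width: -0.001
```

```bash
python3 -c "
from h import *
loc()"
```

```text
t 14.72 stage xy [-48.5  -0.3] z 67.3 F [-4.46 -1.47] 2.89 g -0.001 phi 15.28
```

Call:
{"fn": "servo_tool", "kwargs": {"motion": [[0,0.002,0,0,0,0,0],[0,0.004,0,0,0,0,0],[0,0.006,0,0,0,0,0],[0,0.008,0,0,0,0,0],[0,0.01,0,0,0,0,0],[0,0.012,0,0,0,0,0],[0,0.014,0,0,0,0,0],[0,0.016,0,0,0,0,0],[0,0.018,0,0,0,0,0],[0,0.02,0,0,0,0,0]]}}

```text
clock: 15.98
position: [0.5427, -0.2053, 0.067]
ee_rot: [0.991, 0.133, -0.0, -0.0]
ft_force: [-1.2, -0.4, -0.5]
grip_width: -0.0
```

```bash
python3 -c "
from h import *
loc()"
```

```text
t 15.97 stage xy [-28.3   0.2] z 67.0 F [-1.28 -0.03] -0.48 g -0.0 phi 15.31
```

Call:
{"fn": "servo_tool", "kwargs": {"motion": [[0,0.002,0,0,0,0,0],[0,0.004,0,0,0,0,0],[0,0.006,0,0,0,0,0],[0,0.008,0,0,0,0,0],[0,0.01,0,0,0,0,0],[0,0.012,0,0,0,0,0],[0,0.014,0,0,0,0,0],[0,0.016,0,0,0,0,0],[0,0.018,0,0,0,0,0],[0,0.02,0,0,0,0,0]]}}

```text
clock: 17.23
position: [0.562, -0.2002, 0.0672]
ee_rot: [0.991, 0.133, 0.0, -0.0]
ft_force: [-1.4, -0.4, -1.2]
grip_width: -0.002
```

```bash
python3 look.py p2
```

```text
t 17.23 stage xy [-8.3  0. ] z 67.2 F [-1.43  0.02] -1.16 g -0.002 phi 15.3
```

View pics/p2.png

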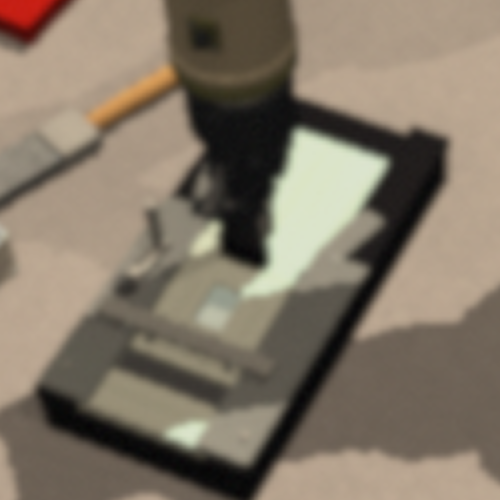

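Call:
{"fn": "servo_tool", "kwargs": {"motion": [[0,0.001,0,0,0,0,0],[0,0.002,0,0,0,0,0],[0,0.003,0,0,0,0,0],[0,0.004,0,0,0,0,0],[0,0.005,0,0,0,0,0],[0,0.006,0,0,0,0,0],[0,0.007,0,0,0,0,0],[0,0.008,0,0,0,0,0],[0,0.009,0,0,0,0,0],[0,0.01,0,0,0,0,0]]}}

```text
clock: 18.52
position: [0.5715, -0.1976, 0.0671]
ee_rot: [0.991, 0.133, -0.0, -0.0]
ft_force: [-0.7, 0.7, -0.8]
grip_width: 0.0
```

```bash
python3 -c "
from h import *
loc()"
```

```text
t 18.52 stage xy [1.6 0. ] z 67.1 F [-0.47  0.82] -0.84 g 0.0 phi 15.3
```

Call:
{"fn": "servo_tool", "kwargs": {"motion": [[0,0.001,0,0,0,0,0],[0,0.002,0,0,0,0,0],[0,0.003,0,0,0,0,0],[0,0.004,0,0,0,0,0],[0,0.005,0,0,0,0,0],[0,0.005,0,0,0,0,0]]}}

```text
clock: 19.27
position: [0.5765, -0.1962, 0.0672]
ee_rot: [0.991, 0.133, 0.0, -0.0]
ft_force: [-1.0, -0.3, -1.3]
grip_width: 0.0
```

```bash
python3 -c "
from h import *
loc()"
```

```text
t 19.27 stage xy [6.7 0. ] z 67.2 F [-1.01 -0.08] -1.26 g 0.0 phi 15.31
```

Call:
{"fn": "servo_tool", "kwargs": {"motion": [[0,0.001,0,0,0,0,0],[0,0.002,0,0,0,0,0],[0,0.003,0,0,0,0,0],[0,0.003,0,0,0,0,0]]}}

```text
clock: 19.77
position: [0.5793, -0.1954, 0.0672]
ee_rot: [0.991, 0.133, 0.0, -0.0]
ft_force: [-1.3, -0.8, -0.6]
grip_width: -0.004
```

```bash
python3 look.py p3; python3 - <<'E'
from h import *
c='scene';im,d=eyes.camera(c); W=cloud(c,d); R=np.array([[np.cos(A0),-np.sin(A0)],[np.sin(A0),np.cos(A0)]])
L=(W[...,:2]-S0)@R*1000; Z=W[...,2]*1000
for a,b in((20,40),(40,60),(60,85),(105,115),(115,123),(123,130),(130,136),(140,160)):
    m=(L[...,0]>a)&(L[...,0]<b)&(abs(L[...,1])<36)&(Z>30)&(Z<62); m&=~((abs(L[...,1])<20)&(L[...,0]<95))
    print(a,b,m.sum(),np.median(Z[m]).round(1))
m=(L[...,0]>-120)&(L[...,0]<-60)&(abs(L[...,1])<40)&(Z>30); print("deck",np.median(Z[m]))
E
```

```text
t 19.77 stage xy [9.7 0. ] z 67.2 F [-1.52 -0.44] -0.6 g -0.004 phi 15.31
20 40 55 52.5
40 60 58 52.0
60 85 50 52.5
105 115 65 52.6
115 123 66 52.4
123 130 53 51.7
130 136 49 50.2
140 160 149 50.4
deck 50.54368555946587
```

View pics/p3.png

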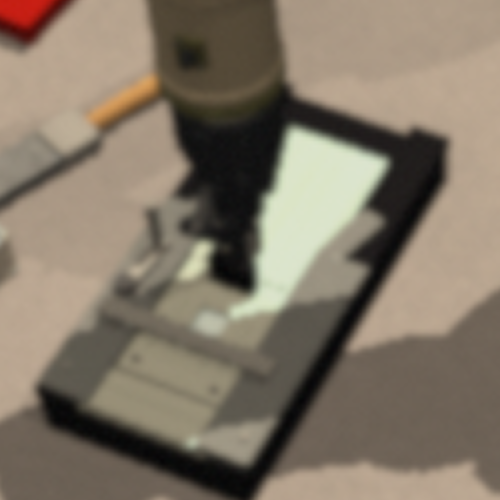

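Force stayed at or below 4.5 N. The plate top reads a uniform 52.4 mm (52 expected when seated; 58 on the deck). I'll back off, go high to the pin's outer side and look from above.

```bash
python3 -c "
from h import *
print(row(*st(-15,0),.067,15.3),row(*st(-15,0),.14,15.3),row(*st(25,-94),.14,15.3),row(*st(25,-94),.087,15.3))"
```

```text
([-0.0247, 0.0, 0.0002], [-0.0, -0.02, 0.01]) ([-0.0247, 0.0, -0.0728], [-0.0, -0.02, 0.01]) ([0.0153, 0.094, -0.0728], [-0.0, -0.02, 0.01]) ([0.0153, 0.094, -0.0198], [-0.0, -0.02, 0.01])
```

Call:
{"fn": "servo_tool", "kwargs": {"motion": [[0,-0.01,0,0,0,0,0],[0,-0.025,0,0,0,0,0],[0,-0.025,0,-0.035,0,0,0],[0,-0.025,0,-0.073,0,0,0],[0,-0.005,0.04,-0.073,0,0,0],[0,0.015,0.08,-0.073,0,0,0],[0,0.015,0.094,-0.073,0,0,0],[0,0.015,0.094,-0.073,0,0,0],[0,0.015,0.094,-0.073,0,0,0]]}}

```text
clock: 21.0
position: [0.6179, -0.2813, 0.1402]
ee_rot: [0.991, 0.133, 0.0, -0.0]
ft_force: [-0.5, 0.3, -0.7]
grip_width: 0.001
```

```bash
python3 - <<'E'
from h import *
loc()
R=np.array([[np.cos(A0),-np.sin(A0)],[np.sin(A0),np.cos(A0)]])
out=[]
for c in ('scene','top'):
    im,d=eyes.camera(c); W=cloud(c,d); L=(W[...,:2]-S0)@R*1000; Z=W[...,2]*1000
    for a,b in((22,35),(35,50),(50,65),(65,85),(105,115),(115,125)):
        m=(L[...,0]>a)&(L[...,0]<b)&(abs(L[...,1])<36)&(Z>30)&(Z<62); m&=~((abs(L[...,1])<22)&(L[...,0]<95))
        print(c,a,b,m.sum(),Z[m].mean().round(1))
    m=(Z>66)&(Z<95)&(L[...,0]>0)&(L[...,0]<60)&(abs(L[...,1])<30); print("tab top",L[m].mean(0),m.sum(),np.percentile(Z[m],90) if m.any() else 0)
    m=(Z>75)&(Z<115)&(abs(L[...,0]-25)<15)&(abs(L[...,1]+68)<12); print("pin",L[m].mean(0),m.sum())
    o=cv2.resize(im,None,fx=4,fy=4,interpolation=cv2.INTER_CUBIC)
    q=np.array([w2p(c,[*st(74+x,y),.052]) for x,y in((-55,-42),(-55,42),(55,42),(55,-42))])*4+2
    cv2.polylines(o,[q.astype(int)],True,(0,0,255),1)
    q=np.array([w2p(c,[*st(25,-68),z]) for z in(.061,.109)])*4+2
    cv2.polylines(o,[q.astype(int)],True,(0,255,255),1)
    u,v=(w2p(c,[*st(40,0),.055])*4).astype(int); out.append(o[v-220:v+220,u-200:u+200])
cv2.imwrite('pics/seat.png',np.hstack(out))
E
```

```text
t 21.0 stage xy [ 24.2 -93. ] z 140.2 F [-0.37  0.37] -0.72 g 0.001 phi 15.31
scene 22 35 32 52.6
scene 35 50 41 52.1
scene 50 65 43 52.5
scene 65 85 33 52.9
scene 105 115 73 52.8
scene 115 125 72 52.5
tab top [30.42305036  2.13023772] 82 83.933066183392
pin [ 27.39730092 -62.93088718] 34
top 22 35 27 52.6
top 35 50 40 51.3
top 50 65 39 52.0
top 65 85 47 52.0
top 105 115 47 52.6
top 115 125 66 51.8
tab top [28.02991578  2.7831112 ] 50 85.6886238113387
pin [nan nan] 0<stdin>:11: RuntimeWarning: Mean of empty slice.
  ret = um.true_divide(
```

View pics/seat.png

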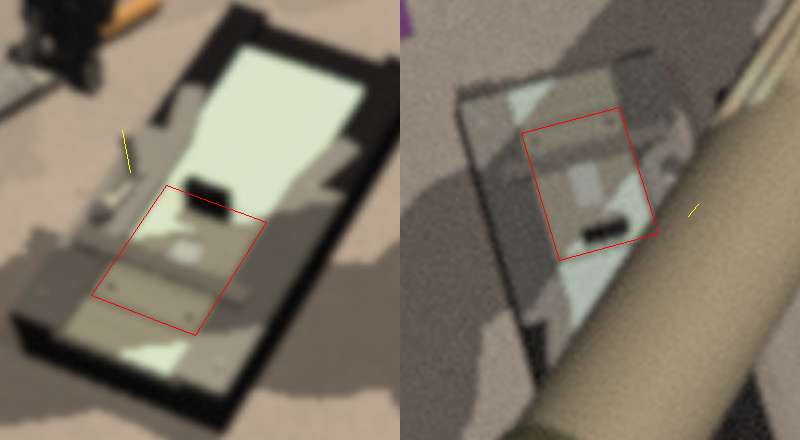

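Seated flat: both cameras read a plate top of about 52 mm all along, and the outline at x = 74 fits. The pin is the dark post at (135,155) in the left view, a few mm to +y of my prediction. Next, the arc rows.

```bash
cat > arc.py <<'E'
from h import *
import sys
off=16
for t in map(float,sys.argv[1].split(',')):
    r=np.radians(t); x=67-42*np.cos(r)-off*np.sin(r); y=-67+42*np.sin(r)-off*np.cos(r)
    p,w=row(*st(x,y),.087,15.3-t); print([0]+[round(v,4) for v in p]+[0,0,round(w[2],1)],(round(x,1),round(y,1)))
E
python3 arc.py=0 2>/dev/null; python3 -c "
from h import *
print(row(*st(25,-94),.087,15.3))"; python3 arc.py 0,5,10,15,20,25,30,35,40
```

```text
([0.0003, 0.0013, 0.0534], [-0.05, -0.03, 0.06])
[0, 0.0003, -0.0097, 0.0534, 0, 0, 0.1] (np.float64(25.0), np.float64(-83.0))
[0, -0.001, -0.0135, 0.0534, 0, 0, 5.1] (np.float64(23.8), np.float64(-79.3))
[0, -0.0019, -0.0173, 0.0534, 0, 0, 10.1] (np.float64(22.9), np.float64(-75.5))
[0, -0.0024, -0.0211, 0.0534, 0, 0, 15.1] (np.float64(22.3), np.float64(-71.6))
[0, -0.0027, -0.0251, 0.0534, 0, 0, 20.1] (np.float64(22.1), np.float64(-67.7))
[0, -0.0025, -0.029, 0.0534, 0, 0, 25.1] (np.float64(22.2), np.float64(-63.8))
[0, -0.0021, -0.0329, 0.0534, 0, 0, 30.1] (np.float64(22.6), np.float64(-59.9))
[0, -0.0013, -0.0367, 0.0534, 0, 0, 35.1] (np.float64(23.4), np.float64(-56.0))
[0, -0.0002, -0.0405, 0.0535, 0, 0, 40.1] (np.float64(24.5), np.float64(-52.3))
```

Call:
{"fn": "servo_tool", "kwargs": {"motion": [[0,0,0,0.03,0,0,0],[0,0,0,0.0534,0,0,0],[0,0,-0.004,0.0534,0,0,0],[0,0.0003,-0.0097,0.0534,0,0,0.1],[0,-0.001,-0.0135,0.0534,0,0,5.1],[0,-0.0019,-0.0173,0.0534,0,0,10.1],[0,-0.0024,-0.0211,0.0534,0,0,15.1],[0,-0.0027,-0.0251,0.0534,0,0,20.1],[0,-0.0025,-0.029,0.0534,0,0,25.1],[0,-0.0021,-0.0329,0.0534,0,0,30.1],[0,-0.0013,-0.0367,0.0534,0,0,35.1],[0,-0.0002,-0.0405,0.0534,0,0,40.1]]}}

```text
clock: 22.6
position: [0.6084, -0.2431, 0.0886]
ee_rot: [0.976, -0.216, 0.001, -0.0]
ft_force: [1.3, -1.9, -0.3]
grip_width: 0.002
```

```bash
python3 -c "
from h import *
loc()"; python3 arc.py 45,50,55,60,65,70,75,80,85,90,95
```

```text
t 22.6 stage xy [ 25.1 -53.6] z 88.6 F [ 0.74 -2.13] -0.25 g 0.002 phi -24.95
[0, -0.0026, -0.0044, 0.0016, 0, 0, 4.8] (np.float64(26.0), np.float64(-48.6))
[0, -0.0035, -0.0082, 0.0016, 0, 0, 9.8] (np.float64(27.7), np.float64(-45.1))
[0, -0.0041, -0.0121, 0.0016, 0, 0, 14.8] (np.float64(29.8), np.float64(-41.8))
[0, -0.0043, -0.016, 0.0016, 0, 0, 19.8] (np.float64(32.1), np.float64(-38.6))
[0, -0.0042, -0.0199, 0.0016, 0, 0, 24.8] (np.float64(34.7), np.float64(-35.7))
[0, -0.0038, -0.0238, 0.0016, 0, 0, 29.8] (np.float64(37.6), np.float64(-33.0))
[0, -0.003, -0.0277, 0.0016, 0, 0, 34.8] (np.float64(40.7), np.float64(-30.6))
[0, -0.0019, -0.0314, 0.0016, 0, 0, 39.8] (np.float64(43.9), np.float64(-28.4))
[0, -0.0005, -0.0351, 0.0016, 0, 0, 44.8] (np.float64(47.4), np.float64(-26.6))
[0, 0.0013, -0.0386, 0.0016, 0, 0, 49.8] (np.float64(51.0), np.float64(-25.0))
[0, 0.0033, -0.0419, 0.0016, 0, 0, 54.8] (np.float64(54.7), np.float64(-23.8))
```

Call:
{"fn": "servo_tool", "kwargs": {"motion": [[0,-0.0026,-0.0044,0,0,0,4.8],[0,-0.0035,-0.0082,0,0,0,9.8],[0,-0.0041,-0.0121,0,0,0,14.8],[0,-0.0043,-0.016,0,0,0,19.8],[0,-0.0042,-0.0199,0,0,0,24.8],[0,-0.0038,-0.0238,0,0,0,29.8],[0,-0.003,-0.0277,0,0,0,34.8],[0,-0.0025,-0.0296,0,0,0,37.3],[0,-0.0025,-0.0296,0,0,0,37.3]]}}

```text
clock: 23.72
position: [0.6184, -0.2147, 0.088]
ee_rot: [0.857, -0.515, 0.001, -0.001]
ft_force: [0.3, 0.8, -0.6]
grip_width: 0.001
```

```bash
python3 -c "
from h import *
loc()"; python3 arc.py 80,82,84,86,88,90,92,94
```

```text
t 23.73 stage xy [ 42.3 -28.9] z 88.0 F [0.48 0.69] -0.65 g 0.001 phi -62.03
[0, -0.0001, -0.0017, 0.001, 0, 0, 2.7] (np.float64(43.9), np.float64(-28.4))
[0, -0.0005, -0.0032, 0.001, 0, 0, 4.7] (np.float64(45.3), np.float64(-27.6))
[0, -0.001, -0.0047, 0.001, 0, 0, 6.7] (np.float64(46.7), np.float64(-26.9))
[0, -0.0013, -0.0062, 0.001, 0, 0, 8.7] (np.float64(48.1), np.float64(-26.2))
[0, -0.0016, -0.0078, 0.001, 0, 0, 10.7] (np.float64(49.5), np.float64(-25.6))
[0, -0.0019, -0.0093, 0.001, 0, 0, 12.7] (np.float64(51.0), np.float64(-25.0))
[0, -0.0021, -0.0109, 0.001, 0, 0, 14.7] (np.float64(52.5), np.float64(-24.5))
[0, -0.0022, -0.0124, 0.001, 0, 0, 16.7] (np.float64(54.0), np.float64(-24.0))
```

Call:
{"fn": "servo_tool", "kwargs": {"motion": [[0,-0.0001,-0.0017,0,0,0,2.7],[0,-0.0005,-0.0032,0,0,0,4.7],[0,-0.001,-0.0047,0,0,0,6.7],[0,-0.0013,-0.0062,0,0,0,8.7],[0,-0.0013,-0.0062,0,0,0,8.7]]}}

```text
clock: 24.35
position: [0.6228, -0.211, 0.0867]
ee_rot: [0.815, -0.579, 0.0, -0.0]
ft_force: [-0.2, 0.5, -0.0]
grip_width: 0.0
```

```bash
python3 -c "
from h import *
loc()"; python3 arc.py 88,90,92,94,96,98; python3 look.py c1
```

```text
t 24.35 stage xy [ 47.5 -26.5] z 86.7 F [-0.02  0.54] -0.05 g 0.0 phi -70.8
[0, -0.0008, -0.0021, -0.0003, 0, 0, 1.9] (np.float64(49.5), np.float64(-25.6))
[0, -0.0013, -0.0036, -0.0003, 0, 0, 3.9] (np.float64(51.0), np.float64(-25.0))
[0, -0.0017, -0.0051, -0.0003, 0, 0, 5.9] (np.float64(52.5), np.float64(-24.5))
[0, -0.0021, -0.0066, -0.0003, 0, 0, 7.9] (np.float64(54.0), np.float64(-24.0))
[0, -0.0024, -0.0082, -0.0003, 0, 0, 9.9] (np.float64(55.5), np.float64(-23.6))
[0, -0.0027, -0.0097, -0.0003, 0, 0, 11.9] (np.float64(57.0), np.float64(-23.2))
t 24.35 stage xy [ 47.5 -26.5] z 86.7 F [-0.02  0.54] -0.05 g 0.0 phi -70.8
```

Call:
{"fn": "servo_tool", "kwargs": {"motion": [[0,-0.0008,-0.0021,0,0,0,1.9],[0,-0.0013,-0.0036,0,0,0,3.9],[0,-0.0015,-0.0044,0,0,0,3.9],[0,-0.0015,-0.0044,0,0,0,3.9]]}}

```text
clock: 24.9
position: [0.6264, -0.2083, 0.0867]
ee_rot: [0.795, -0.607, 0.0, -0.0]
ft_force: [0.6, -0.4, -0.2]
grip_width: -0.0
```

```bash
python3 - <<'E'
from h import *
loc()
R=np.array([[np.cos(A0),-np.sin(A0)],[np.sin(A0),np.cos(A0)]])
for c in('scene','top'):
    im,d=eyes.camera(c); W=cloud(c,d); L=(W[...,:2]-S0)@R*1000; Z=W[...,2]*1000
    V=cv2.cvtColor(im,cv2.COLOR_BGR2HSV)[...,2]
    for name,x0,y0 in(("open",25,-67),("shut",67,-26)):
        m=(Z>66)&(Z<112)&(np.hypot(L[...,0]-x0,L[...,1]-y0)<16)
        print(c,name,m.sum(), np.c_[L[m],Z[m]].mean(0).round(1) if m.any() else '', V[m].mean().round() if m.any() else '')
E
```

```text
t 24.9 stage xy [ 51.7 -24.8] z 86.7 F [ 0.49 -0.56] -0.24 g -0.0 phi -74.68
scene open 0  
scene shut 60 [ 64.8 -23.4  96.6] 93.0
top open 0  
top shut 0
```

Call:
{"fn": "servo_tool", "kwargs": {"motion": [[0,0,-0.001,0,0,0,0],[0,0,-0.002,0,0,0,0],[0,0,-0.003,0,0,0,0],[0,0,-0.003,0,0,0,0]]}}

```text
clock: 25.5
position: [0.6272, -0.208, 0.0866]
ee_rot: [0.795, -0.607, -0.002, 0.001]
ft_force: [-11.4, 2.0, 6.1]
grip_width: 0.004
```

```bash
python3 -c "
from h import *
loc()"
```

```text
t 25.5 stage xy [ 52.5 -24.8] z 86.6 F [-10.42   4.94] 6.1 g 0.004 phi -74.77
```

The catch is firmly on its stop: 10 N, with the TCP 16 mm short of where the pin ends up. Backing off and clearing out.

Call:
{"fn": "servo_tool", "kwargs": {"motion": [[0,0,0.004,0,0,0,0],[0,0,0.006,0,0,0,0],[0,0,0.006,-0.03,0,0,0],[0,0,0.006,-0.08,0,0,0],[0,0,0.05,-0.13,0,0,0],[0,0,0.1,-0.15,0,0,0],[0,-0.03,0.15,-0.15,0,0,0],[0,-0.08,0.18,-0.15,0,0,0],[0,-0.13,0.18,-0.15,0,0,0],[0,-0.18,0.18,-0.15,0,0,0],[0,-0.23,0.18,-0.15,0,0,0],[0,-0.28,0.18,-0.15,0,0,0],[0,-0.3,0.18,-0.15,0,0,0],[0,-0.3,0.18,-0.15,0,0,0]]}}

```text
clock: 27.25
position: [0.3761, 0.0355, 0.2369]
ee_rot: [0.796, -0.606, 0.0, -0.0]
ft_force: [-0.6, 0.5, 0.3]
grip_width: -0.001
```

```bash
python3 - <<'E'
from h import *
loc(); o=monitor.get_obs(); print(o["position"])
R=np.array([[np.cos(A0),-np.sin(A0)],[np.sin(A0),np.cos(A0)]])
for c in('scene','top'):
    im,d=eyes.camera(c); W=cloud(c,d); L=(W[...,:2]-S0)@R*1000; Z=W[...,2]*1000
    for name,x0,y0 in(("open",25,-67),("shut",67,-26)):
        m=(Z>76)&(Z<112)&(np.hypot(L[...,0]-x0,L[...,1]-y0)<14)
        print(c,name,m.sum(), np.c_[L[m],Z[m]].mean(0).round(1) if m.any() else '')
    for a,b in((22,35),(35,55),(105,115),(115,125)):
        m=(L[...,0]>a)&(L[...,0]<b)&(abs(L[...,1])<36)&(Z>30)&(Z<62); m&=~((abs(L[...,1])<22)&(L[...,0]<95))
        print(c,a,b,m.sum(),Z[m].mean().round(1))
    # arm of catch along y at x=67: height 61
    m=(abs(L[...,0]-67)<5)&(L[...,1]>-60)&(L[...,1]<-32)&(Z>30)&(Z<75); print("catch arm place z",Z[m].mean().round(1),m.sum())
    m=(abs(L[...,1]+67)<5)&(L[...,0]>20)&(L[...,0]<50)&(Z>30)&(Z<75); print("old arm place z",Z[m].mean().round(1),m.sum())
    for t in ["large_carrier_mid","loupe_mid","film_can0_center","brush_grip","catch_pin"]:
        for r in models.boxes_of(c,t)[:1]: print(t,round(r["confidence"],2),c2w(c,r["point"]).round(3))
E
```

```text
t 27.25 stage xy [-125.4  276.4] z 236.9 F [-0.42  0.62] 0.29 g -0.001 phi -74.53
[0.37612881 0.03548148 0.2368674 ]
scene open 0 
scene shut 31 [ 69.3 -24.9  96.5]
scene 22 35 35 52.8
scene 35 55 50 52.5
scene 105 115 75 53.0
scene 115 125 71 52.5
catch arm place z 59.6 30
old arm place z 55.0 25
large_carrier_mid 0.64 [0.45  0.263 0.012]
loupe_mid 0.87 [0.552 0.408 0.043]
film_can0_center 0.47 [0.667 0.405 0.044]
brush_grip 0.68 [ 0.568 -0.414  0.023]
catch_pin 0.56 [ 0.646 -0.217  0.057]
top open 0 
top shut 12 [ 65.7 -23.5  99.6]
top 22 35 31 53.9
top 35 55 52 51.3
top 105 115 46 50.8
top 115 125 68 52.1
catch arm place z 60.5 26
old arm place z 53.8 28
large_carrier_mid 0.78 [0.452 0.262 0.009]
loupe_mid 0.67 [0.543 0.406 0.045]
film_can0_center 0.44 [0.653 0.401 0.052]
brush_grip 0.9 [ 0.562 -0.417  0.02 ]
catch_pin 0.51 [ 0.647 -0.221  0.062]
```

The pin is at (67, -25) with the catch arm across, the plate is flat, the bystanders haven't moved and the arm is clear.

```bash
python3 -c "
from workcell import ticket
print(ticket.hand_in())"
```

```text
the job is handed in; nothing more can be done
None
```

The smaller silver carrier is seated flat in the pocket with the catch swung fully across it, and I have handed the job in after about 27 s of robot time. No verdict came back.

- **Sliding in:** I laid the carrier on the near end of the deck and pushed it from behind the tab with shut fingers. The push read at most about 4.5 N at the stops where I checked it. I did not feel the drop or the pocket wall directly; the seating is judged from the plate height below.
- **Seating:** After the drop, both cameras put the plate top at about 52 mm along its whole length (52 mm expected when seated, 58 mm on the deck). The centre is at about x = 74 mm, which matches the deck being shifted about 17 mm.
- **Catch:** I pushed the pin round to its stop, where the force read about 10 N along the push (about 13 N in all). Afterwards the pin measured about (67, -25) mm against a nominal (67, -26) mm, and the catch arm showed across the carrier at about 60 mm height.
- **Everything else:** The large carrier, loupe, brush and one film can were found where they started. I did not check the second film can on its own. The arm ended clear of the stage.

**Weak or disagreeing checks:**
- My stage frame is probably off by 1–2 mm sideways; the tab read y = +2 to +3 mm.
- During the catch swing there was a stretch with no contact force, apparently the catch coasting ahead.
- The top camera's heights scattered between 50.8 and 53.9 mm.
- I had used all 12 picture views before the end, so the final state was checked only by depth and the networks, not by eye.

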